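Get the slot-car pit bench ready for the race

TASK

Get this slot-car pit bench ready: first draw the car rack's fence outwards until its sprung button pops through the next hole, then park every car that is on the bench in a bay of its own on the rack, wheels down on the deck and in line with the bay. Also raise the lamp on its mast until its button pops through the upper hole, and open the lap display's lid to 50 degrees, leaving the spray can, jar and screwdriver where they are.

Things in the scene. Friction and masses are not known exactly. Their poses are not given: they have to be found in the camera images.
- rack: Car rack, fixed: grey deck 160 (x) x 304 (y) mm, top 12 mm above the bench, origin under its centre on the bench. Four bays along y, 74 mm wide, parted by strips 5 mm wide, 6 mm high; fixed end wall at +y, 34 mm high; sliding fence at -y; telescoping tube along the far edge, axis at x = +102 mm, top 45 mm high. A parked car lies along the rack's x, nose either way.
- bay0 (a point): Centre of bay 0 on the deck's top, +111 mm along the rack's y from its centre; a car parked there has its origin here.
- bay1 (a point): Centre of bay 1 on the deck's top, +37 mm along the rack's y from its centre; a car parked there has its origin here.
- bay2 (a point): Centre of bay 2 on the deck's top, -37 mm along the rack's y from its centre; a car parked there has its origin here.
- bay3 (a point): Centre of bay 3 on the deck's top, -111 mm along the rack's y from its centre; a car parked there has its origin here. At the start the fence stands 17 to 39 mm inside this bay.
- rack_tube (a joint): How far the inner tube with the fence is drawn out along the rack's -y (m), 0 to 0.022 at the start. The fixed outer tube, 30 mm square, 150 mm long, has two 13 mm holes on top, 60 mm apart. The button pops in the outer one at 0.043 (play 0.0015) and then locks the tube both ways; pull slowly, under 0.05 m/s. Other hole at -0.017, stops at -0.020 and 0.065. Friction holds it; sliding takes 6 N.
- rack_button (a joint): How far the rack's sprung brass button (10 mm square, on the inner tube, moving with it) stands out (m): about 0.0005 while held in by the outer tube's wall, 0.008 when it has popped through a hole by itself.
- fence_tab (a point): Grip point of the fence's black upright tab: 36 (rack x) x 14 (rack y) x 42 mm, its top 17 mm above this point, the fence's upper edge 25 mm below it. Fence: 8 mm thick, 190 mm long across the deck, 20 to 50 mm above the bench. The tab moves along the rack's -y with the tube.
- mast: Lamp mast, fixed, on the right of the bench: steel foot 110 x 110 x 14 mm, origin under its centre; upright telescoping tube with its holes on the +x side.
- mast_tube (a joint): How far the lamp's inner tube is raised (m), 0 to 0.022 at the start. Built as the rack's: the outer tube has two 13 mm holes in its +x face, 60 mm apart. The button pops in the upper one at 0.043 (play 0.0015) and then locks the tube both ways; raise slowly, under 0.05 m/s. Lower hole at -0.017, stops at -0.020 and 0.065. Friction holds it anywhere; raising takes about 9 N.
- mast_button (a joint): How far the mast's button stands out (m): about 0.0005 while held in, 0.008 when popped through the hole.
- lamp_grip (a point): Centre of the lamp head on top of the mast's inner tube: grey bar 90 (mast x) x 26 (mast y) x 24 mm tall, at 0.212 m plus the joint value above the bench. Under it only the 19 mm square inner tube.
- display: Lap display unit, fixed, on the left of the bench: aluminium case 170 (x) x 240 (y) mm, 66 mm high (dark top and keys up to 72 mm), origin under its centre, front to -x. The lid's hinge line runs along its y, at x = +85 mm, z = 73 mm in its frame.
- lid (a joint): Opening angle of the display's lid (rad), 0 closed (0 to 0.12 at the start), stop at 1.75. Stiff hinge at the far (+x) edge: the lid stays where it is left; about 6 to 7 N at the handle moves it. The lid is 170 x 240 x 16 mm with a screen inside.
- lid_handle (a point): Middle of the lid's bar handle: round steel bar 12 mm thick, 110 mm long along the display's y, 35 mm clear in front of the lid's front edge; 205 mm from the hinge line and 10 mm above it when closed; moves with the lid.
- car0: Slot car (three or four stand on the bench, all alike; absent ones give None): white body 140 (x, nose to +x) x 60 (y, over the wheels) mm, 54 mm high. Origin under its centre at wheel level, z up. Cabin to grip: a box 70 (x) x 40 (y) mm centred over the origin, from 28 to 54 mm high. 140 g or so; wheels do not turn.
- car1: Slot car (three or four stand on the bench, all alike; absent ones give None): white body 140 (x, nose to +x) x 60 (y, over the wheels) mm, 54 mm high. Origin under its centre at wheel level, z up. Cabin to grip: a box 70 (x) x 40 (y) mm centred over the origin, from 28 to 54 mm high. 140 g or so; wheels do not turn.
- car2: Slot car (three or four stand on the bench, all alike; absent ones give None): white body 140 (x, nose to +x) x 60 (y, over the wheels) mm, 54 mm high. Origin under its centre at wheel level, z up. Cabin to grip: a box 70 (x) x 40 (y) mm centred over the origin, from 28 to 54 mm high. 140 g or so; wheels do not turn.
- car3: Slot car (three or four stand on the bench, all alike; absent ones give None): white body 140 (x, nose to +x) x 60 (y, over the wheels) mm, 54 mm high. Origin under its centre at wheel level, z up. Cabin to grip: a box 70 (x) x 40 (y) mm centred over the origin, from 28 to 54 mm high. 140 g or so; wheels do not turn.
- spray_can: Bystander: spray can 62 mm across, 170 mm high, standing at the right near side; origin at its foot.
- jar: Bystander: amber jar 70 mm across, 70 mm high, at the left near side; origin at its foot.
- driver: Bystander: screwdriver 180 mm long lying right of the mast; origin under its middle.
Things that resemble listed ones, but are neither listed nor needed, are in the scene too. What is shaped like the car3 but brown or purple is not meant.

How it is judged:
On the way, in this order (a step that is already met when the one before it is completed fails the run):
1. the rack's fence is drawn out and its button has popped through the outer hole (value of joint rack_tube above 0.038 m and value of joint rack_button above 0.0055 m), for 0.2 s.
2. every car present is parked in a bay ((horizontal distance between car0 and bay0 below 0.02 m or horizontal distance between car0 and bay1 below 0.02 m or horizontal distance between car0 and bay2 below 0.02 m or horizontal distance between car0 and bay3 below 0.02 m) and z of car0 in the frame of bay0 between -0.005 and 0.005 m and angle between the x axis of each of car0, car1, car2, car3 and the x axis of rack, either way round below 0.15 rad and angle between each of car0, car1, car2, car3's own z axis and vertical below 0.1 rad and linear speed of each of car0, car1, car2, car3 below 0.03 m/s and (horizontal distance between car1 and bay0 below 0.02 m or horizontal distance between car1 and bay1 below 0.02 m or horizontal distance between car1 and bay2 below 0.02 m or horizontal distance between car1 and bay3 below 0.02 m) and z of car1 in the frame of bay0 between -0.005 and 0.005 m and (horizontal distance between car2 and bay0 below 0.02 m or horizontal distance between car2 and bay1 below 0.02 m or horizontal distance between car2 and bay2 below 0.02 m or horizontal distance between car2 and bay3 below 0.02 m) and z of car2 in the frame of bay0 between -0.005 and 0.005 m and (horizontal distance between car3 and bay0 below 0.02 m or horizontal distance between car3 and bay1 below 0.02 m or horizontal distance between car3 and bay2 below 0.02 m or horizontal distance between car3 and bay3 below 0.02 m) and z of car3 in the frame of bay0 between -0.005 and 0.005 m), for 0.2 s.
At the end, for the whole second after the job is handed in: Both tubes out to the far hole (joint over 0.038 m), buttons out over 5.5 mm; lid at 43 to 57 degrees (0.75 to 1.0 rad); every car present at rest in a bay: within 20 mm of its centre, wheels within 5 mm of deck level, within 0.15 rad of its line, tilt under 0.1 rad (all of step 1 and all of step 2 and value of joint mast_tube above 0.038 m and value of joint mast_button above 0.0055 m and value of joint lid between 0.75 and 1 rad); the robot touches nothing.
It fails at once if the spray can is pushed more than 40 mm or tipped over (distance of spray_can from where it was at the start of the episode above 0.04 m or angle between spray_can's own z axis and vertical above 0.6 rad).
It fails at once if the jar is pushed more than 40 mm or tipped over (distance of jar from where it was at the start of the episode above 0.04 m or angle between jar's own z axis and vertical above 0.6 rad).
It fails at once if the screwdriver is pushed more than 40 mm (distance of driver from where it was at the start of the episode above 0.04 m).
Of car0, car1, car2, car3 only 3 to 4 are there at a start; the rules pass over those that are not, and their reading is None.
At some moment in a run one of car0, car1, car2, car3 may be knocked a few centimetres aside while the robot is not near it.
Once in a run the grip may slacken for a moment while it holds something.
It also fails if it takes over 208 s, if anything falls off the work surface, if the arm or the gripper's body presses on something with over 40 N, if the wrist force passes 120 N, or if a joint passes its speed limit or range.

ROBOT

A 6-joint arm with a two-finger parallel gripper is mounted at the origin on the work surface. World frame = base frame: x ahead of the robot, y to its left, z up, the work surface at z = 0. Lengths are in m, angles in rad, forces in N, time in s.
With the tool pointing down it reaches from about 0.375 to 0.925 m from the base axis. Payload 5.7 kg.
Tool frame: the origin (TCP) lies on the centre line of the jaws, within the pads' length; the fingertips stand 22 mm ahead of it and the grasp point (between the pads) lies 3 mm ahead of it; z points along the fingers, y is the direction in which the jaws open and shut (so a half turn about z gives the same grasp; the last joint's range is limited). The gripper opens to 88 mm and grips with 3 to 60 N. Pads are 20 mm wide; open, the fingers measure 115 mm over their backs; the gripper's body (75 mm by 178 mm) begins 61 mm behind the grasp point.
Start: joints at [-1.248, 0.359, 1.51, -0, 1.272, -0.115], TCP at [0.254, -0.543, 0.245] pointing down, gripper open.
Joint ranges: [-2.97, 2.97], [-1.01, 2.36], [0.21, 2.38], [-0.96, 4.11], [0.2, 2.71], [-2.98, 2.98]. Speed limits (rad/s): [2.39, 2.39, 3.14, 3.14, 3.14, 3.14].

INTERFACE

Orientations are given as a unit quaternion [w, x, y, z].
In Python, from rig import manip, eoat, cams, job, nets gives the robot as it stands. Calls block until the motion is done:
- manip.move_ptp(position, orientation): joint-space move of the TCP to a pose.
- manip.move_l(position, rotation=None, speed=0.15, max_force=None): straight line of the TCP; rotation=None keeps the orientation; speed is the mean speed in m/s. With max_force (N) it stops when the force on the tool has changed by that much, and returns True; else False.
- manip.goto_joints(angles): joint-space move.
- eoat.move_gripper(opening, newtons=None): finger opening in m; newtons is the grip in N (None keeps the last); returns when the fingers have stopped.
- manip.pause(seconds).
- manip.solve_ik(position, orientation): joint angles nearest the present ones, or None.
- manip.get_obs(): the state.
- cams.read_camera(name): name is "side" or "top"; returns the picture (420x560x3 uint8, red, green, blue); there is no depth.
- cams.get_calibration(name): a dict with "intrinsics" (3x3 intrinsics, pixels), "rvec" (rotation vector, rad) and "tvec" (3), from world to camera coordinates, as OpenCV has them. Camera axes: x right, y down, z forward; pixel columns grow to the right and rows downward; lengths in m; the calibration is good to about 2 mm. A picture is of the moment at which its call begins. get_calibration takes no time and is no camera call.
A pose or a line that the arm cannot do raises manip.PlanningError and nothing moves.
- job.sign_off(): hands the job in, once; it reports no verdict.
Trained networks look in the newest picture that a camera, given by its name, has taken for a name from the list of things; names that differ only in an ending like _2 or _b are one class to them, and where a whole thing is asked for, a point or a joint stands for the part that bears it (a point fixed in the world has none). Each returns a list of dicts, best first, with "conf" (0 to 1); they miss things now and then, are a little off and sometimes report something else, mostly with a low value. They report only what shows in the picture. A call takes as long as a camera call. They do not tell look-alikes from the thing itself.
- nets.look_for(name, camera): "xy" ([column, row] in pixels, amid what is visible of it).
- nets.place_of(name, camera): "xy" ([column, row] in pixels: a listed point, or the origin of a listed thing).
The state is a dict: "time": time; "joint_pos": joint angles; "qvel": joint speeds; "joint_efforts": joint torques, N m; "tcp_pos": TCP position; "tool_rot": TCP orientation; "ft_force": force on the tool from outside, world axes, zero at the start; "wrist_torque": the same for the moment, N m; "grip_width": finger opening in m.
Only numpy, scipy, OpenCV 4.12 (cv2) and the standard library are available. Lean on these libraries where they do the work, as an engineer would, in place of code of your own. Each camera call takes 0.05 s, during which the arm holds its last target.

## Working session

There is one attempt and no reset: what is moved stays moved. The work goes in short steps, each a Python script; the robot and the scene stay as the last script left them, time stands still between calls to the robot, and variables do not carry over. Pictures are saved under pics/ and viewed, and the job is handed in when it is done.

```bash
mkdir -p pics; ls; cat > h.py <<'E'
import numpy as np, cv2
from scipy.spatial.transform import Rotation as R
from rig import manip, eoat, cams, job, nets
def cal(n):
    c=cams.get_calibration(n); return np.array(c["intrinsics"],float),np.array(c["rvec"],float),np.array(c["tvec"],float)
def ray(n,px):
    K,r,t=cal(n); M=cv2.Rodrigues(r)[0]
    d=M.T@np.linalg.inv(K)@np.array([px[0],px[1],1.]); return -M.T@t,d
def atz(n,px,z):
    c,d=ray(n,px); return c+d*(z-c[2])/d[2]
def proj(n,p):
    K,r,t=cal(n); return cv2.projectPoints(np.array(p,float).reshape(-1,3),r,t,K,None)[0].reshape(-1,2)
def save(n,f,crop=None,s=1):
    im=cams.read_camera(n)
    o=im
    if crop: a,b,c,d=crop; o=im[b:d,a:c]
    if s!=1:o=cv2.resize(o,None,fx=s,fy=s,interpolation=cv2.INTER_CUBIC)
    cv2.imwrite('pics/'+f,o[:,:,::-1]); return im
def down(yaw): # jaw (tool y) direction at angle yaw in world
    # tool z = -z ; y=(cos,sin,0); x = y x z
    y=np.array([np.cos(yaw),np.sin(yaw),0]);z=np.array([0,0,-1.]);x=np.cross(y,z)
    q=R.from_matrix(np.c_[x,y,z]).as_quat(); return [q[3],q[0],q[1],q[2]]
E
python3 - <<'E'
from h import *
for n in("side","top"):
    save(n,n+'0.png')
    c,d=ray(n,(280,210));print(n,c.round(3),d.round(3),cal(n)[0].round(0).tolist())
    for k in("rack","bay0","bay3","fence_tab","mast","lamp_grip","display","lid_handle","car0","spray_can","jar","driver"):
        print(n,k,[([round(float(v)) for v in e["xy"]],round(e["conf"],2)) for e in nets.place_of(k,n)][:8])
o=manip.get_obs();print(o["time"],o["tcp_pos"],o["tool_rot"])
E
```

```text
pics
side [-0.087  0.931  0.76 ] [ 0.47  -0.753 -0.46 ] [[469.0, 0.0, 282.0], [0.0, 469.0, 211.0], [0.0, 0.0, 1.0]]
side rack [([251, 250], 0.68)]
side bay0 [([257, 238], 0.97), ([228, 262], 0.86), ([242, 254], 0.86), ([270, 232], 0.84)]
side bay3 [([257, 238], 0.97), ([228, 262], 0.86), ([242, 254], 0.86), ([270, 232], 0.84)]
side fence_tab [([275, 214], 0.64)]
side mast [([326, 211], 0.82)]
side lamp_grip [([327, 149], 0.83)]
side display [([162, 322], 0.93), ([317, 265], 0.66)]
side lid_handle [([200, 310], 0.83), ([162, 325], 0.51)]
side car0 [([290, 341], 0.85), ([317, 260], 0.68), ([378, 254], 0.61), ([280, 286], 0.58), ([272, 213], 0.4)]
side spray_can []
side jar [([202, 405], 0.75)]
side driver [([256, 237], 0.2), ([320, 263], 0.15)]
top [ 0.368 -0.025  1.343] [ 0.11  -0.002 -0.994] [[405.0, 0.0, 278.0], [0.0, 405.0, 213.0], [0.0, 0.0, 1.0]]
top rack [([285, 176], 0.63)]
top bay0 [([303, 178], 0.82), ([276, 175], 0.8), ([321, 176], 0.63)]
top bay3 [([303, 178], 0.82), ([276, 175], 0.8), ([321, 176], 0.63)]
top fence_tab [([326, 173], 0.55)]
top mast [([384, 200], 0.82), ([254, 174], 0.37)]
top lamp_grip [([405, 188], 0.89)]
top display [([173, 177], 0.83)]
top lid_handle [([170, 209], 0.78)]
top car0 [([349, 233], 0.92), ([298, 241], 0.92), ([198, 266], 0.79), ([249, 230], 0.76), ([340, 282], 0.66)]
top spray_can [([412, 262], 0.83), ([436, 208], 0.16)]
top jar [([131, 243], 0.91), ([351, 233], 0.54), ([174, 179], 0.2)]
top driver [([438, 208], 0.79)]
1.3 [ 0.25437672 -0.54341103  0.24464199] [-2.30727865e-05  9.76138178e-01  2.17150308e-01  3.91080335e-07]
```

View pics/top0.png

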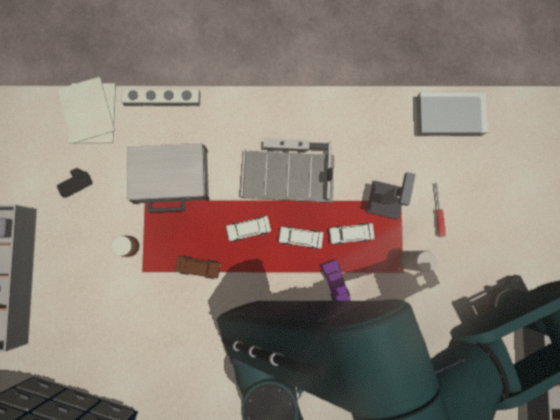

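View pics/side0.png

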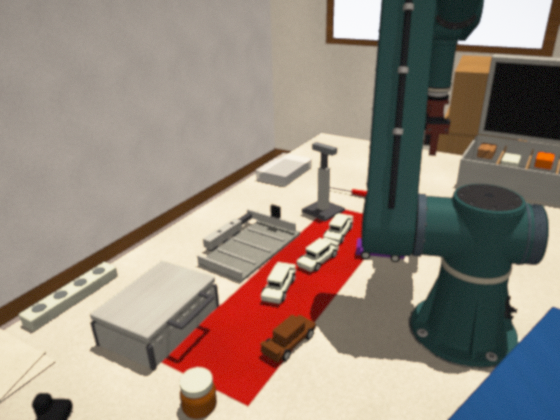

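```bash
python3 - <<'E'
from h import *
im=cv2.imread('pics/top0.png')
cv2.imwrite('pics/top0z.png',cv2.resize(im[140:320,110:450],None,fx=2.35,fy=2.35,interpolation=cv2.INTER_CUBIC))
im=cv2.imread('pics/side0.png')
cv2.imwrite('pics/side0z.png',cv2.resize(im[130:380,110:430],None,fx=2.35,fy=2.35,interpolation=cv2.INTER_CUBIC))
E
```

```text
(no output)
```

View pics/top0z.png

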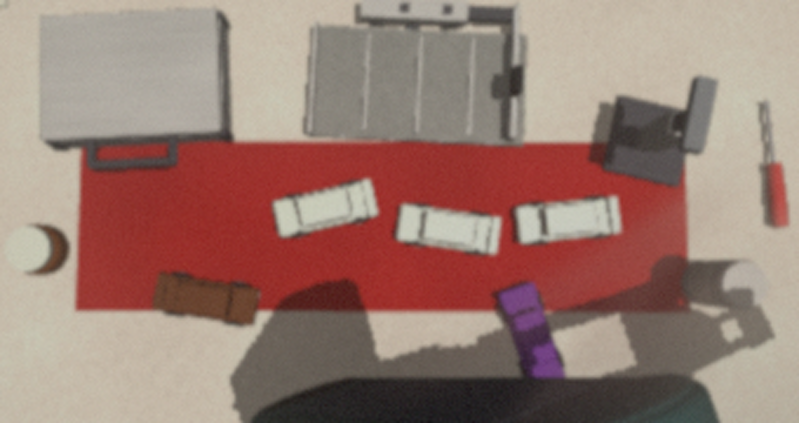

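View pics/side0z.png

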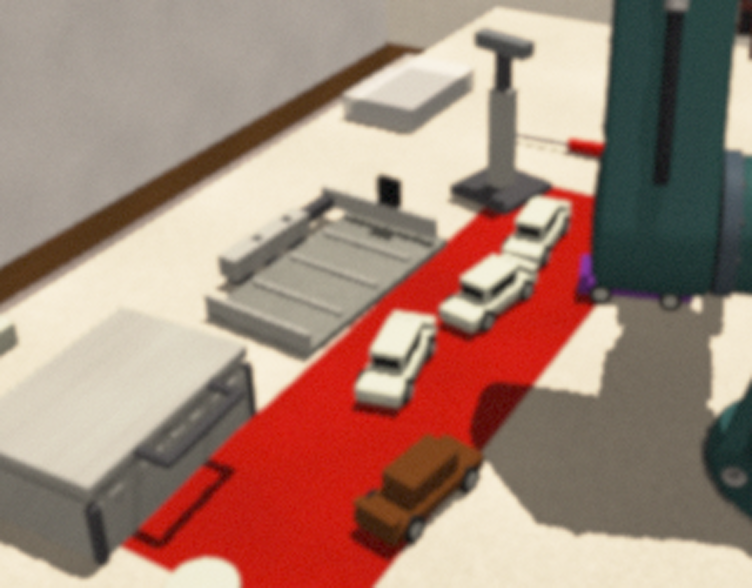

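Top view: the white cars are at (248,229), (300,238) and (351,233). The look-alikes are brown (198,266) and purple (337,281). I'm zooming in to fit poses.

```bash
python3 - <<'E'
from h import *
im=cv2.imread('pics/top0.png')
cv2.imwrite('pics/z_rack.png',cv2.resize(im[130:210,230:345],None,fx=6.9,fy=6.9,interpolation=cv2.INTER_CUBIC))
cv2.imwrite('pics/z_mast.png',cv2.resize(im[160:225,350:450],None,fx=7,fy=7,interpolation=cv2.INTER_CUBIC))
cv2.imwrite('pics/z_disp.png',cv2.resize(im[135:220,115:220],None,fx=7,fy=7,interpolation=cv2.INTER_CUBIC))
for n,k,z in (("top","rack",0),("top","fence_tab",.075),("top","mast",0),("top","lamp_grip",.223),("top","display",0),("top","lid_handle",.083)):
    for e in nets.place_of(k,n)[:1]: print(k,atz(n,e["xy"],z).round(4))
E
```

```text
rack [ 0.6322 -0.0439  0.    ]
fence_tab [ 0.6283 -0.1746  0.075 ]
mast [ 0.5512 -0.3755  0.    ]
lamp_grip [ 0.5553 -0.3766  0.223 ]
display [0.6266 0.3338 0.    ]
lid_handle [0.51   0.3179 0.083 ]
```

View pics/z_rack.png

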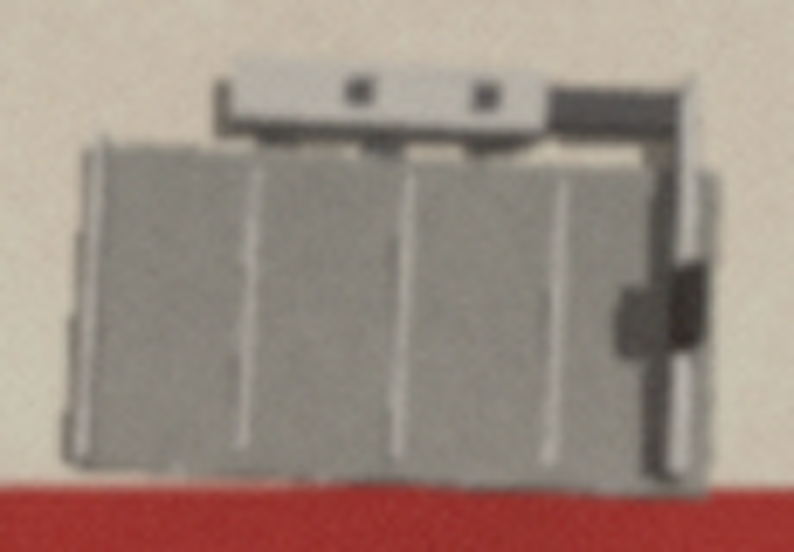

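View pics/z_mast.png

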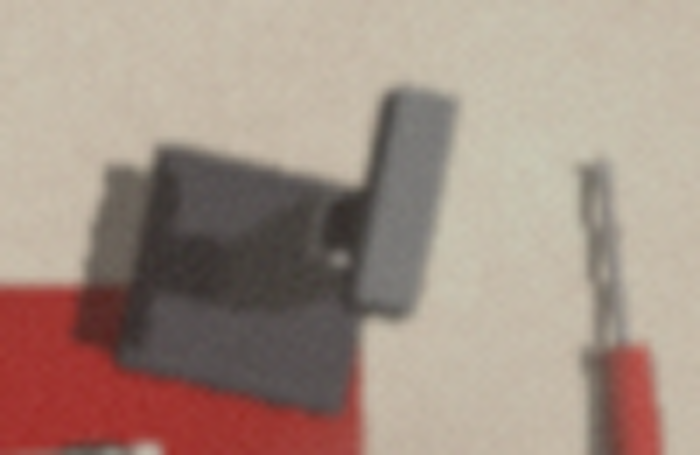

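View pics/z_disp.png

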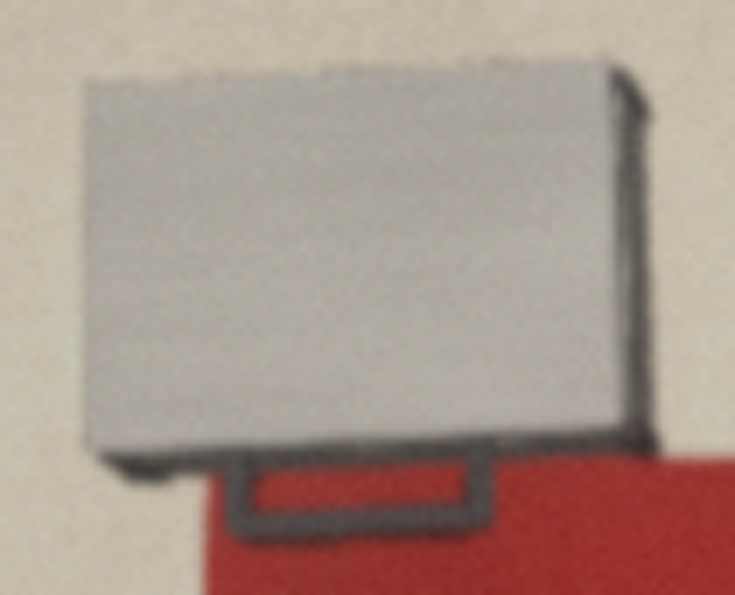

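```bash
cat > m.py <<'E'
from h import *
from scipy.optimize import least_squares
def z2p(p,s,off): return np.array(p,float)/s-0.5+0.5/s+np.array(off)
def fit(pts3,px,x0,extra=None):
    pts3=np.array(pts3,float);px=np.array(px)
    def f(q):
        c,s=np.cos(q[2]),np.sin(q[2]);P=pts3.copy()
        P[:,0]=q[0]+c*pts3[:,0]-s*pts3[:,1];P[:,1]=q[1]+s*pts3[:,0]+c*pts3[:,1]
        return (proj("top",P)-px).ravel()
    r=least_squares(f,x0);return r.x,f(r.x).reshape(-1,2)
E
python3 - <<'E'
from m import *
S,O=6.9,(230,130)
pz=[(72,466),(708,494),(717,172),(257,165),(241,450),(408,170),(398,458),(563,177),(548,465)]
p3=[(-.08,.152,.012),(-.08,-.152,.012),(.08,-.152,.012)]+[(a,b,.018) for b in(.074,0,-.074) for a in(.079,-.079)]
x,e=fit(p3,[z2p(p,S,O) for p in pz],[.63,-.04,0]);print("rack",x.round(4));print(e.round(1).tolist())
rk=x
# tab top centre z: tab point height = .05+.025=.075, top .092
t=atz("top",z2p((689,306),S,O),.092)  # top surface?
d=t[:2]-x[:2];c,s=np.cos(x[2]),np.sin(x[2]);print("tab",t.round(4),"rack frame",(c*d[0]+s*d[1]).round(4),(-s*d[0]+c*d[1]).round(4))
S,O=7,(350,160)
pz=[(165,147),(120,362),(342,413)]
p3=[(.055,.055,.014),(-.055,.055,.014),(-.055,-.055,.014)]
for yaw in(-.2,):
    x,e=fit(p3,[z2p(p,S,O) for p in pz],[.55,-.37,yaw]);print("mast",x.round(4),e.round(1).tolist())
a=[(388,88),(455,98),(407,318),(360,306)]
for zz in (.224,.24):
    q=np.array([atz("top",z2p(p,S,O),zz)[:2] for p in a]);print("lamp",zz,q.mean(0).round(4),[np.linalg.norm(q[i]-q[(i+1)%4]).round(4) for i in range(4)],q.round(3).tolist())
S,O=7,(115,135)
a=[(84,80),(607,60),(622,428),(88,450)]
for zz in(.073,.085,.09,):
    q=np.array([atz("top",z2p(p,S,O),zz)[:2] for p in a]);print("lid",zz,q.mean(0).round(4),[np.linalg.norm(q[i]-q[(i+1)%4]).round(4) for i in range(4)],np.arctan2(*(q[0]-q[1])).round(3),np.arctan2(*(q[3]-q[2])).round(3))
print("handle",[atz("top",z2p(p,S,O),.095).round(4).tolist() for p in((238,522),(482,513))])
E
```

```text
rack [ 0.6317 -0.0525 -0.0476]
[[0.8, -0.2], [0.1, 0.1], [0.5, -0.4], [-0.1, -2.8], [-0.3, 2.7], [0.1, -2.4], [-0.7, 2.6], [-0.3, -2.4], [-0.1, 2.7]]
tab [ 0.6206 -0.182   0.092 ] rack frame -0.0049 -0.1299
mast [ 0.5514 -0.3779 -0.2233] [[-0.2, -0.9], [-0.4, 0.4], [0.6, 0.5]]
lamp 0.224 [ 0.553 -0.382] [np.float64(0.027), np.float64(0.0916), np.float64(0.0191), np.float64(0.0892)] [[0.599, -0.378], [0.595, -0.404], [0.506, -0.382], [0.511, -0.364]]
lamp 0.24 [ 0.5504 -0.3769] [np.float64(0.0266), np.float64(0.0903), np.float64(0.0189), np.float64(0.0879)] [[0.596, -0.373], [0.592, -0.399], [0.504, -0.377], [0.509, -0.359]]
lid 0.073 [0.634  0.3414] [np.float64(0.2402), np.float64(0.1709), np.float64(0.2419), np.float64(0.1716)] -0.04 -0.043
lid 0.085 [0.6315 0.338 ] [np.float64(0.2379), np.float64(0.1693), np.float64(0.2396), np.float64(0.1699)] -0.04 -0.043
lid 0.09 [0.6304 0.3365] [np.float64(0.2369), np.float64(0.1686), np.float64(0.2387), np.float64(0.1693)] -0.04 -0.043
handle [[0.5081, 0.3812, 0.095], [0.5123, 0.273, 0.095]]
```

```bash
cat >> h.py <<'E'
RK=np.array([.6317,-.0525,-.0476])
def rk2w(x,y):
    c,s=np.cos(RK[2]),np.sin(RK[2]);return np.array([RK[0]+c*x-s*y,RK[1]+s*x+c*y])
def w2rk(p):
    c,s=np.cos(RK[2]),np.sin(RK[2]);d=np.array(p[:2])-RK[:2];return np.array([c*d[0]+s*d[1],-s*d[0]+c*d[1]])
def ori(yaw,pos):
    best=None
    cur=np.array(manip.get_obs()["joint_pos"])
    for k in(-1,0,1,2):
        q=down(yaw+k*np.pi)
        j=manip.solve_ik(list(pos),q)
        if j is None: continue
        j=np.array(j)
        if abs(j[5])>2.9: continue
        c=abs(j-cur).max()
        if best is None or c<best[0]-1e-6: best=(c,q,j)
    return best[1] if best else None
def st(m=''):
    o=manip.get_obs();print(m,round(o["time"],2),np.array(o["tcp_pos"]).round(4),"F",np.array(o["ft_force"]).round(1),"w",round(o["grip_width"],4));return o
E
python3 - <<'E'
from h import *
p=rk2w(-.001,-.131);yaw=np.pi/2+RK[2]
o=manip.get_obs();tp=o["tcp_pos"]
manip.move_l([tp[0],tp[1],.42],speed=.3);st()
P=[p[0],p[1],.30];q=ori(yaw,P);print(q)
manip.move_ptp([p[0],p[1],.42],q);st()
manip.move_l([p[0],p[1],.20],speed=.25)
save('top','top1.png');save('side','side1.png')
print(manip.get_obs()["joint_pos"])
E
```

```text
2.33 [ 0.2542 -0.5428  0.4186] F [ 0.8  0.8 -0.7] w 0.0879
[np.float64(0.0), np.float64(0.9997167933686756), np.float64(-0.023797753184968583), np.float64(0.0)]
 4.21 [ 0.6241 -0.1841  0.4197] F [-0.4 -0.5  0.6] w 0.0878
[-3.91794525e-01  4.68418385e-01  1.44257172e+00  2.32930609e-05
  1.22710745e+00  1.22678029e+00]
```

View pics/top1.png

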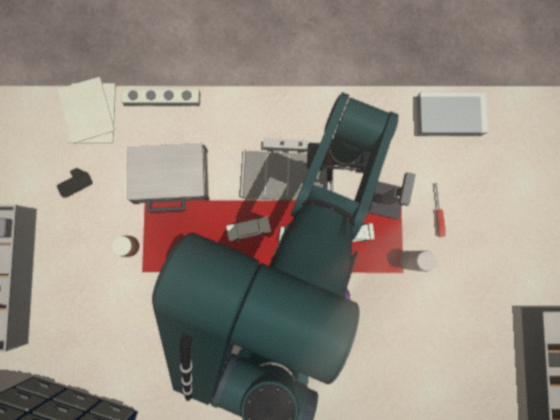

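View pics/side1.png

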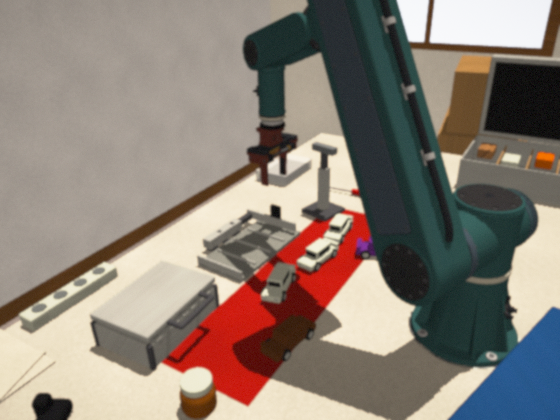

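No fourth white car has turned up. The gripper is centred over the tab (side view: fingers around (276,180), tab (275,211)). Next: grip and pull.

```bash
python3 - <<'E'
from h import *
p=rk2w(-.001,-.131)
eoat.move_gripper(.06,20)
r=manip.move_l([p[0],p[1],.081],speed=.12,max_force=12);print(r);st()
eoat.move_gripper(0.0,35);o=st('grip')
save('side','side2.png',(180,100,380,260),4)
e=rk2w(-.001,-.131-.058); a=rk2w(-.001,-.131);cur=np.array(o["tcp_pos"])
if .010<o["grip_width"]<.02:
    r=manip.move_l([cur[0]+e[0]-a[0],cur[1]+e[1]-a[1],cur[2]],speed=.022,max_force=22);print(r);n=st('pulled')
    print("travel",np.linalg.norm(np.array(n["tcp_pos"])[:2]-cur[:2]))
    save('side','side3.png',(180,100,380,260),4)
E
```

```text
False
 7.11 [ 0.6251 -0.1836  0.0818] F [-0.6  0.1  0.1] w 0.0597
grip 7.88 [ 0.6245 -0.1831  0.081 ] F [-0.1  2.3  0.1] w 0.0139
True
pulled 9.4 [ 0.6233 -0.209   0.081 ] F [0.9 5.8 4.2] w 0.0138
travel 0.025985700874786213
```

View pics/side2.png

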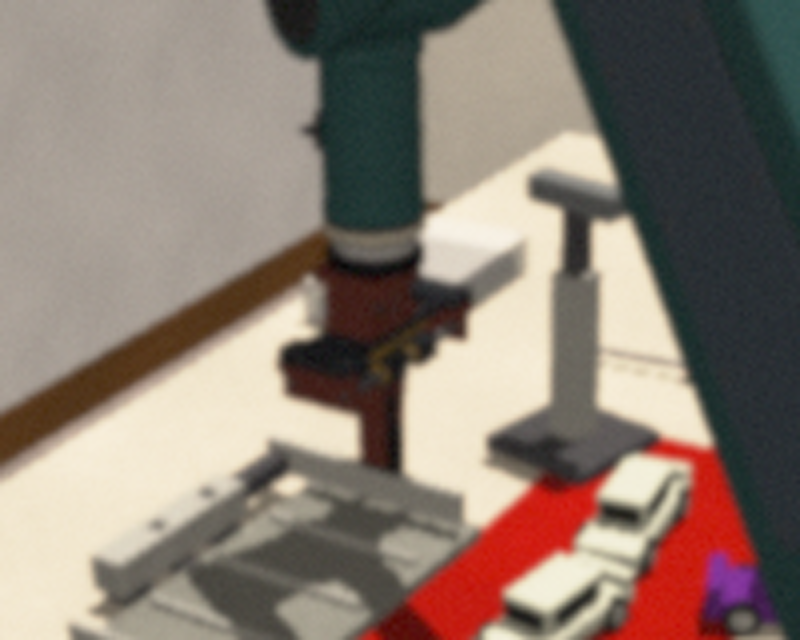

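View pics/side3.png

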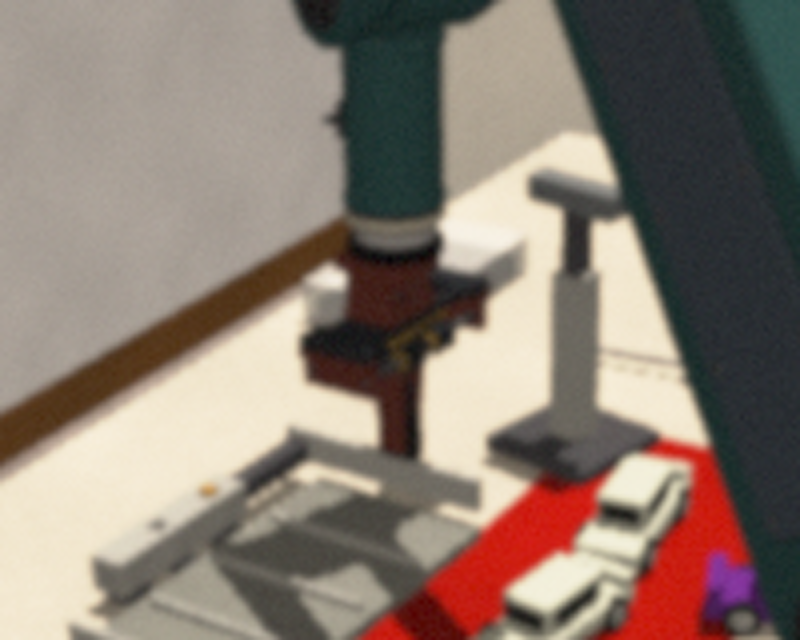

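Side view after the pull: brass shows in the outer hole (crop (207,490)). Travel was 26 mm and then it locked, so the fence is done. Releasing now, then the lamp.

```bash
python3 - <<'E'
from h import *
eoat.move_gripper(.04);o=st();t=o["tcp_pos"]
manip.move_l([t[0],t[1],.30],speed=.25);st()
im=save('side','side4.png',(290,130,360,225),8)
cams.read_camera('top')
from h import ray
for n in("side","top"): print(n,[(np.round(e["xy"],1).tolist(),round(e["conf"],2)) for e in nets.place_of("lamp_grip",n)][:3])
for cx in((.5514,-.378),(.549,-.377)):
  for z in(.0,.014,.2,.212,.223,.234,.246): print(cx,z,proj("side",(cx[0],cx[1],z)).round(1)[0],proj("top",(cx[0],cx[1],z)).round(1)[0])
E
```

```text
10.06 [ 0.6225 -0.2093  0.0802] F [-0.4  0.4 -0.3] w 0.0398
 11.08 [ 0.6217 -0.2088  0.2985] F [ 0.3 -0.5 -0.7] w 0.04
side [([323.5, 147.5], 0.9)]
top [([405.7, 187.1], 0.56)]
(0.5514, -0.378) 0.0 [323.2 211.1] [384.8 199.8]
(0.5514, -0.378) 0.014 [323.3 207.5] [385.9 199.3]
(0.5514, -0.378) 0.2 [324.3 157.3] [403.  190.4]
(0.5514, -0.378) 0.212 [324.4 153.9] [404.3 189.7]
(0.5514, -0.378) 0.223 [324.5 150.7] [405.6 189.1]
(0.5514, -0.378) 0.234 [324.5 147.5] [406.8 188.4]
(0.5514, -0.378) 0.246 [324.6 144. ] [408.2 187.7]
(0.549, -0.377) 0.0 [323.7 211.4] [384.6 200.5]
(0.549, -0.377) 0.014 [323.8 207.8] [385.7 200. ]
(0.549, -0.377) 0.2 [324.9 157.5] [402.7 191.2]
(0.549, -0.377) 0.212 [324.9 154.1] [404.  190.5]
(0.549, -0.377) 0.223 [325.  150.9] [405.2 189.9]
(0.549, -0.377) 0.234 [325.1 147.7] [406.5 189.3]
(0.549, -0.377) 0.246 [325.1 144.2] [407.8 188.6]
```

View pics/side4.png

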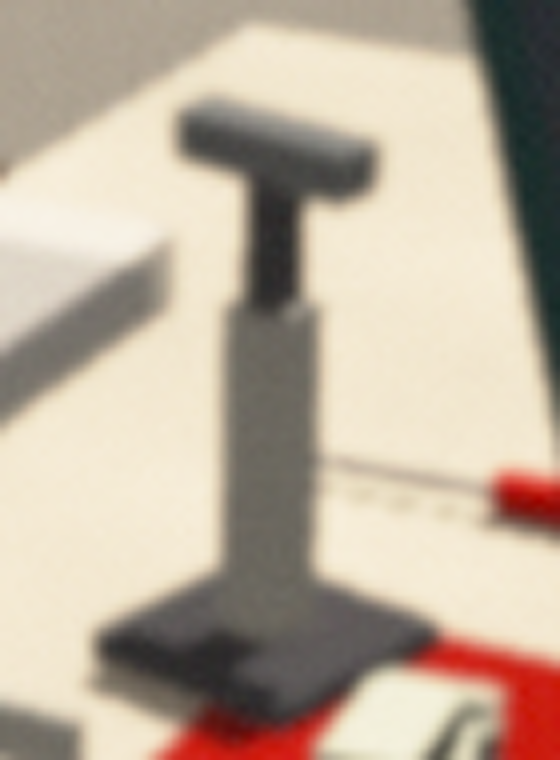

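```bash
python3 - <<'E'
from h import *
p=np.array([.551,-.378]);yaw=np.pi/2-.21
o=manip.get_obs();t=o["tcp_pos"]
manip.move_l([t[0],t[1],.36],speed=.3)
q=ori(yaw,[p[0],p[1],.36]);eoat.move_gripper(.065,35)
manip.move_ptp([p[0],p[1],.36],q)
r=manip.move_l([p[0],p[1],.233],speed=.1,max_force=12);print(r);st()
if not r:
    eoat.move_gripper(0,40);o=st('grip');c=np.array(o["tcp_pos"])
    if .02<o["grip_width"]<.032:
        r=manip.move_l([c[0],c[1],c[2]+.055],speed=.022,max_force=25);print(r);n=st('up');print(np.array(n["tcp_pos"])-c)
        save('side','side5.png',(270,100,370,225),6);save('top','top5.png')
E
```

```text
False
 14.4 [ 0.5514 -0.3784  0.2338] F [ 0.2 -0.1 -0.2] w 0.0654
grip 15.09 [ 0.5512 -0.3768  0.233 ] F [1.7 4.7 1.7] w 0.0257
True
up 16.44 [ 0.5512 -0.3767  0.2579] F [ 1.3 -1.8  0.7] w 0.0259
[8.11739307e-06 1.09369981e-04 2.49538328e-02]
```

View pics/side5.png

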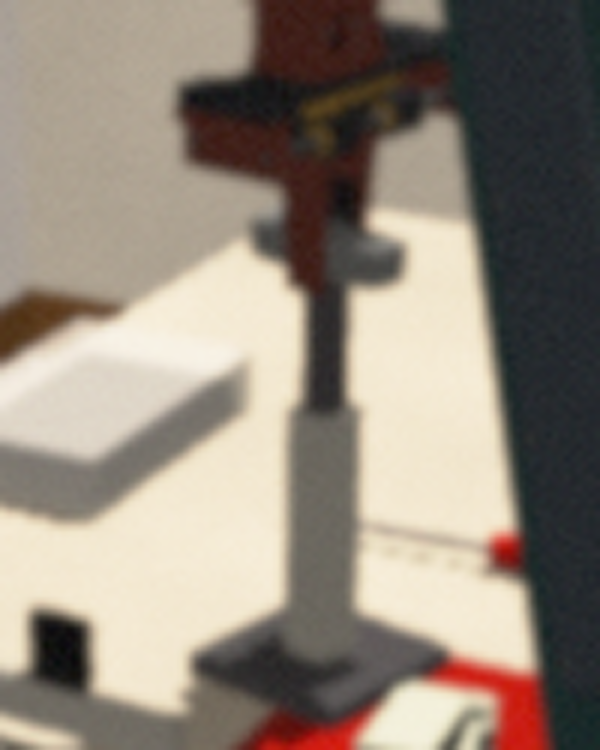

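```bash
python3 - <<'E'
from h import *
c=np.array(manip.get_obs()["tcp_pos"])
r=manip.move_l([c[0],c[1],c[2]+.010],speed=.02,max_force=20);n=st('up?');print(r,np.array(n["tcp_pos"])-c)
r=manip.move_l([c[0],c[1],c[2]-.006],speed=.02,max_force=20);n=st('down?');print(r,np.array(n["tcp_pos"])-c)
eoat.move_gripper(.065);n=st('open');t=n["tcp_pos"]
manip.move_l([t[0],t[1],.38],speed=.25)
save('side','side6.png',(270,100,370,225),6);save('top','top6.png')
for n in("side","top"): print(n,[(np.round(e["xy"],1).tolist(),round(e["conf"],2)) for e in nets.place_of("car0",n)][:7])
E
```

```text
up? 16.85 [ 0.5513 -0.3768  0.2579] F [0.9 0.2 0.9] w 0.026
True [-2.08949868e-05 -3.11090845e-05 -2.34624256e-05]
down? 17.14 [ 0.5513 -0.3768  0.2548] F [-1.2  0.6  4.8] w 0.0258
True [ 4.84049577e-06 -4.82657462e-05 -3.08607583e-03]
open 17.91 [ 0.5514 -0.3769  0.2543] F [-0.7 -0.1  0.5] w 0.0646
side [([337.1, 232.5], 0.94), ([282.1, 288.3], 0.81), ([288.9, 340.1], 0.68), ([319.4, 261.3], 0.58)]
top [([249.7, 230.5], 0.81), ([338.0, 281.1], 0.65), ([198.2, 265.0], 0.65), ([298.4, 241.3], 0.58)]
```

View pics/top6.png

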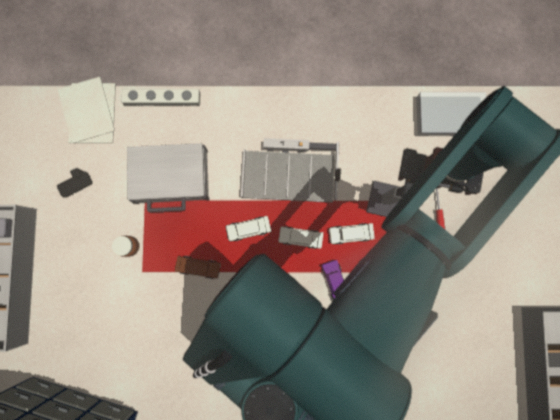

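Lamp lock confirmed: it won't move up, has 3 mm of play down, and travelled 25 mm. Measuring the cars next.

```bash
cat >> h.py <<'E'
def carfit(im,guess_px,win=30,dbg=None):
    """silhouette fit of car box model in top image. returns x,y,yaw"""
    from scipy.optimize import minimize
    f=im.astype(int); mat=(f[:,:,0]-(f[:,:,1]+f[:,:,2])/2)
    sat=f.max(2)-f.min(2)
    m=((sat<70)&(f.max(2)>90)).astype(np.uint8)
    x0,y0=int(guess_px[0]),int(guess_px[1])
    sub=np.zeros_like(m);sub[y0-win:y0+win,x0-win:x0+win]=m[y0-win:y0+win,x0-win:x0+win]
    n,l,s,c=cv2.connectedComponentsWithStats(sub)
    i=min(range(1,n),key=lambda k:np.hypot(*(c[k]-guess_px))+(1e3 if s[k,4]<120 else 0))
    cn=cv2.findContours((l==i).astype(np.uint8),cv2.RETR_EXTERNAL,cv2.CHAIN_APPROX_NONE)[0][0]
    r=cv2.minAreaRect(cn); b=cv2.boxPoints(r)
    w=np.array([atz("top",p,.028)[:2] for p in b]);cc=w.mean(0)
    e1,e2=w[1]-w[0],w[2]-w[1];L=e1 if np.linalg.norm(e1)>np.linalg.norm(e2) else e2
    yaw=np.arctan2(L[1],L[0])
    return cc,yaw,(np.linalg.norm(e1).round(3),np.linalg.norm(e2).round(3)),s[i,4],r
E
python3 - <<'E'
from h import *
for f in('top0','top6'):
    im=cv2.imread(f'pics/{f}.png')[:,:,::-1]
    for g in((248,229),(300,238),(351,233)):
        c,y,sz,a,r=carfit(im,g);print(f,g,c.round(4),round(y,3),sz,a,np.round(r[0],1))
for g in((249.7,230.5),(298,241),(349,233)): print(atz("top",g,0).round(4))
im=cv2.imread('pics/top6.png')
cv2.imwrite('pics/z_car.png',cv2.resize(im[205:265,215:385],None,fx=4.7,fy=4.7,interpolation=cv2.INTER_CUBIC))
E
```

```text
top0 (248, 229) [0.4537 0.0774] -1.363 (np.float64(0.145), np.float64(0.062)) 779 [247.8 228.2]
top0 (300, 238) [ 0.4257 -0.092 ] -1.717 (np.float64(0.06), np.float64(0.147)) 788 [300.  236.9]
top0 (351, 233) [ 0.4379 -0.2564] -1.473 (np.float64(0.152), np.float64(0.06)) 811 [350.5 233.3]
top6 (248, 229) [0.4255 0.0653] -1.569 (np.float64(0.167), np.float64(0.136)) 1261 [251.5 237. ]
top6 (300, 238) [ 0.4293 -0.0906] -1.569 (np.float64(0.193), np.float64(0.182)) 1628 [299.5 236. ]
top6 (351, 233) [ 0.4378 -0.2574] -1.458 (np.float64(0.148), np.float64(0.059)) 783 [350.8 233.3]
[0.4479 0.0734 0.    ]
[ 0.4134 -0.087   0.    ]
[ 0.4402 -0.2563  0.    ]
```

View pics/z_car.png

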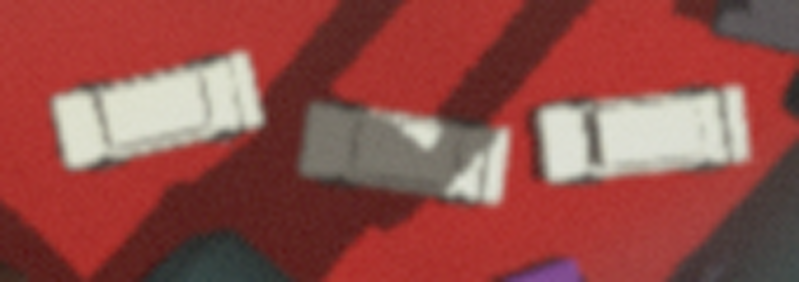

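```bash
cat >> h.py <<'E'
def park(c,yaw,bay,zt=.053):
    pos=[c[0],c[1],.17]
    o=manip.get_obs();t=o["tcp_pos"]
    eoat.move_gripper(.075,30)
    q=ori(yaw+np.pi/2,pos)
    manip.move_ptp(pos,q)
    r=manip.move_l([c[0],c[1],zt],speed=.12,max_force=10);st(f'at car {r}')
    if r:
        manip.move_l(pos,speed=.1);return False
    eoat.move_gripper(0,30);o=st('grip')
    if not .035<o["grip_width"]<.046: return False
    z0=o["tcp_pos"][2]
    t=o["tcp_pos"];manip.move_l([t[0],t[1],.17],speed=.12);o=st('lifted')
    if o["grip_width"]<.035: return False
    b=rk2w(0,{0:.111,1:.037,2:-.037,3:-.111}[bay]);P=[b[0],b[1],.17]
    q=ori(np.pi/2+RK[2],P)
    manip.move_l(P,q,speed=.12);o=st('over')
    if not .035<o["grip_width"]<.046: return False
    r=manip.move_l([b[0],b[1],z0+.013],speed=.06,max_force=8);o=st(f'down {r}')
    eoat.move_gripper(.056);o=manip.get_obs();t=o["tcp_pos"]
    manip.move_l([t[0],t[1],.19],speed=.2);st('done');return True
E
python3 - <<'E'
from h import *
print(park((.4378,-.2568),-1.465,2))
save('top','top7.png');save('side','side7.png')
E
```

```text
at car False 21.46 [ 0.4383 -0.2572  0.0535] F [-0.3 -0.   0.1] w 0.0749
grip 22.09 [ 0.4379 -0.2568  0.0531] F [0.5 0.3 2.7] w 0.0395
lifted 23.22 [ 0.4373 -0.2564  0.1693] F [-0.4 -0.6 -1.9] w 0.0395
over 25.49 [ 0.6297 -0.0897  0.17  ] F [ 0.  -0.7 -1.6] w 0.0395
down False 27.38 [ 0.6302 -0.0895  0.0665] F [-0.7  0.2 -1.1] w 0.0397
done 28.62 [ 0.6292 -0.0893  0.1891] F [-0.4 -0.5 -1.2] w 0.0561
True
```

View pics/side7.png

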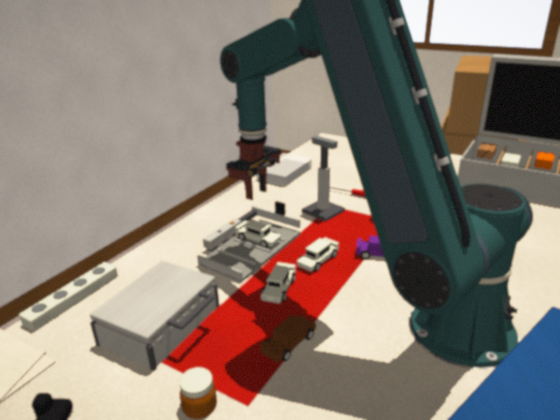

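View pics/top7.png

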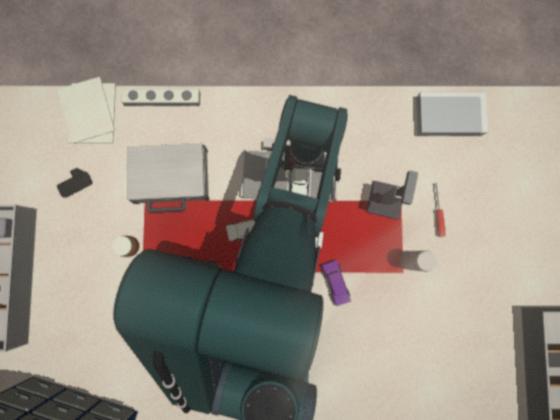

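The car sits in bay 2 (side view (258,232)). Next I'm checking that the other two haven't been knocked, then parking them.

```bash
python3 - <<'E'
from h import *
cams.read_camera('side')
print([(np.round(e["xy"],1).tolist(),round(e["conf"],2)) for e in nets.place_of("car0","side")][:7])
print(proj("side",[(.4257,-.092,0),(.4537,.0774,0),(*rk2w(0,-.037),.012)]).round(1).tolist())
im0=cv2.imread('pics/side0.png');im=cv2.imread('pics/side7.png')
print(park((.4257,-.092),-1.717,1))
save('top','top8.png');save('side','side8.png')
print([(np.round(e["xy"],1).tolist(),round(e["conf"],2)) for e in nets.place_of("car0","side")][:7])
E
```

```text
[([288.7, 338.2], 0.87), ([258.6, 240.9], 0.86), ([378.4, 253.4], 0.72), ([280.3, 288.1], 0.68), ([320.8, 261.4], 0.68), ([245.5, 251.6], 0.42)]
[[317.9, 260.7], [279.4, 288.8], [258.7, 240.0]]
at car False 31.88 [ 0.4261 -0.0921  0.0534] F [0.5 0.2 0.6] w 0.0746
grip 32.52 [ 0.4257 -0.092   0.0531] F [-0.4  0.4  3.8] w 0.0396
lifted 33.64 [ 0.4251 -0.0918  0.1694] F [ 0.1  0.3 -2.3] w 0.0398
over 35.63 [ 0.6331 -0.0156  0.1699] F [-0.3  0.7 -1.3] w 0.0399
down False 37.52 [ 0.6337 -0.0156  0.0665] F [ 0.1 -0.5 -0.7] w 0.0395
done 38.77 [ 0.6328 -0.0154  0.1891] F [-0.1 -0.7 -0.2] w 0.056
True
[([379.1, 253.5], 0.97), ([245.9, 253.1], 0.94), ([279.9, 287.8], 0.92), ([286.7, 338.8], 0.89), ([258.4, 239.3], 0.75)]
```

View pics/side8.png

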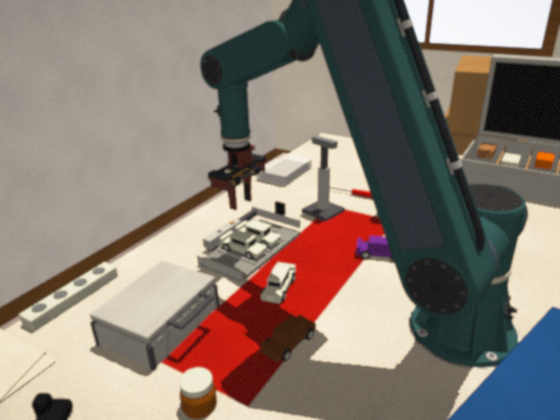

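View pics/top8.png

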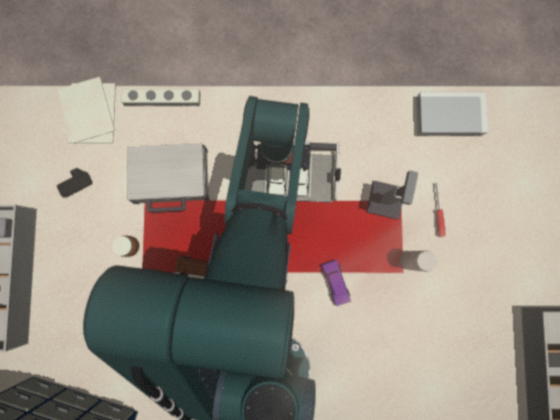

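Two cars are in bays 2 and 1. The third is still at its expected side pixel: (280,288) against a predicted (279,289).

```bash
python3 - <<'E'
from h import *
print(park((.4537,.0774),-1.363,0))
t=manip.get_obs()["tcp_pos"]
manip.move_l([t[0],t[1],.33],speed=.25)
P=[.47,.33,.33];manip.move_ptp(P,ori(.04,P));st()
save('top','top9.png');im=save('side','side9.png')
print([(np.round(e["xy"],1).tolist(),round(e["conf"],2)) for e in nets.place_of("car0","side")][:7])
print(proj("side",[(*rk2w(0,y),.012) for y in(.111,.037,-.037)]).round(1).tolist())
for n in("side","top"):print([(np.round(e["xy"],1).tolist(),round(e["conf"],2)) for e in nets.place_of("lid_handle",n)][:7])
im=cv2.imread('pics/side0.png')
cv2.imwrite('pics/z_h.png',cv2.resize(im[250:370,80:240],None,fx=4.9,fy=4.9,interpolation=cv2.INTER_CUBIC))
im=cv2.imread('pics/top9.png')
cv2.imwrite('pics/z_r9.png',cv2.resize(im[130:210,230:345],None,fx=6.9,fy=6.9,interpolation=cv2.INTER_CUBIC))
E
```

```text
at car False 41.88 [0.4542 0.0774 0.0534] F [ 0.2 -0.1 -0.1] w 0.0754
grip 42.52 [0.4537 0.0774 0.0531] F [ 0.4 -0.4  2.6] w 0.0397
lifted 43.64 [0.4531 0.0774 0.1694] F [-0.1 -1.1 -1.7] w 0.0397
over 45.33 [0.6364 0.0584 0.1697] F [ 0.6  0.5 -1.2] w 0.0401
down False 47.21 [0.6372 0.0584 0.0665] F [ 1.5  0.1 -1.8] w 0.0398
done 48.46 [0.6363 0.0584 0.1891] F [0.4 0.6 0.2] w 0.0559
True
 50.38 [0.4702 0.3294 0.3291] F [0.1 0.1 1.4] w 0.0562
[([260.3, 238.2], 0.96), ([246.4, 252.9], 0.84), ([290.3, 339.4], 0.75), ([379.3, 251.1], 0.69), ([229.0, 262.6], 0.61), ([200.0, 402.8], 0.35)]
[[228.1, 262.8], [244.0, 251.0], [258.7, 240.0]]
[([198.7, 316.0], 0.83)]
[([168.5, 208.5], 0.92)]
```

View pics/top9.png

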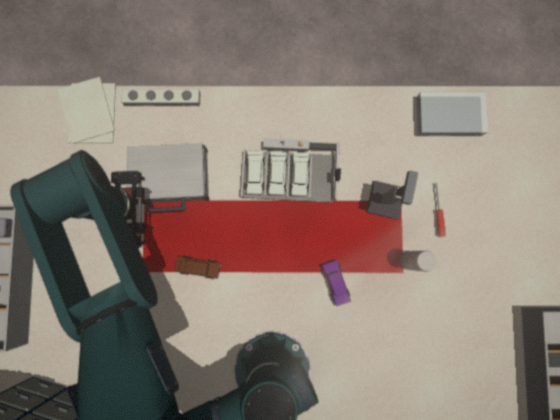

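View pics/z_h.png

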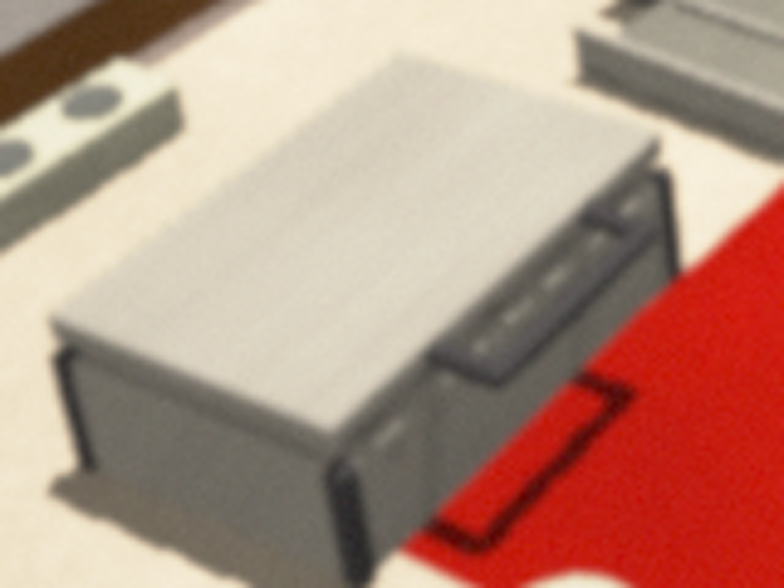

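View pics/z_r9.png

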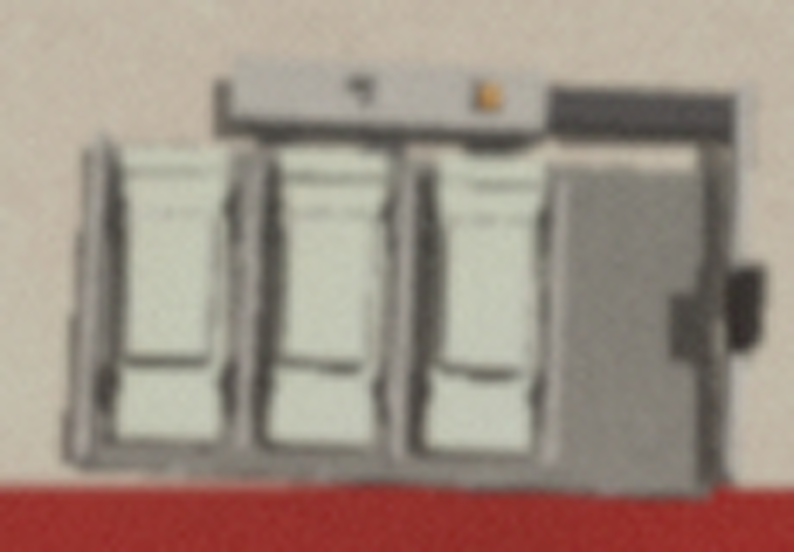

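Cars sit squarely in bays 0 to 2, with brass visible in the rack's outer hole (crop (488,97)). No fourth car is present. Now triangulating the lid handle.

```bash
python3 - <<'E'
from h import *
def tri(a,b):
    c1,d1=ray("top",a);c2,d2=ray("side",b)
    A=np.c_[d1,-d2];s=np.linalg.lstsq(A,c2-c1,rcond=None)[0];p,q=c1+s[0]*d1,c2+s[1]*d2
    return ((p+q)/2).round(4),np.linalg.norm(p-q).round(4)
print(tri((166,208.4),(195.9,312)),tri((168.5,208.5),(198.7,316)),tri((170,209),(200,310)))
# model: lid geometry check: predict side/top px of bar centre & ends for lid angles
yaw=.041
im=cv2.imread('pics/side0.png');imt=cv2.imread('pics/top0.png')
for th in(0,.06,.12):
    # lid centre top-view measured 0.6315..; origin xy unknown: solve so that hinge matches: use lid far edge
    for org in((.632,.338),):
        org=np.array(org)
        def W(x,y,z): c,s=np.cos(yaw),np.sin(yaw);return (org[0]+c*x-s*y,org[1]+s*x+c*y,z)
        def lid(u,y,v): # u from hinge toward front, v above
            return W(.085-(u*np.cos(th)-v*np.sin(th)),y,.073+u*np.sin(th)+v*np.cos(th))
        pts=[lid(.205,y,.010) for y in(-.055,.055)]
        cor=[lid(u,y,.016) for u,y in((0,.12),(0,-.12),(.17,-.12),(.17,.12))]
        print(th,"bar",proj("side",pts).round(1).tolist(),proj("top",pts).round(1).tolist());print("  lid top",proj("side",cor).round(1).tolist(),proj("top",cor).round(1).tolist())
f=lambda p,S,O:(np.array(p)/S-.4+np.array(O)).round(1).tolist()
print("obs side bar",f((490,372),4.9,(80,250)),f((645,240),4.9,(80,250)),"corners",[f(p,4.9,(80,250)) for p in((55,318),(398,55),(658,140),(333,430))])
print("obs top bar",f((482,513),7,(115,135)),f((238,522),7,(115,135)),"corners",[f(p,7,(115,135)) for p in((84,80),(607,60),(622,428),(88,450))])
E
```

```text
(array([0.5133, 0.3319, 0.0811]), np.float64(0.0028)) (array([0.5133, 0.3271, 0.0665]), np.float64(0.0004)) (array([0.5117, 0.3199, 0.0788]), np.float64(0.0029))
0 bar [[211.2, 298.1], [180.5, 326.9]] [[182.7, 207.7], [147.6, 209.0]]
  lid top [[88.7, 313.7], [162.1, 259.9], [215.2, 277.3], [146.4, 338.5]] [[126.2, 145.5], [201.8, 142.5], [202.8, 195.5], [126.2, 198.5]]
0.06 bar [[210.4, 293.7], [179.5, 322.3]] [[181.8, 206.9], [146.4, 208.3]]
  lid top [[88.4, 313.6], [161.8, 259.9], [214.4, 273.7], [145.1, 334.5]] [[126.2, 145.2], [201.8, 142.2], [202.2, 194.6], [125.0, 197.7]]
0.12 bar [[209.3, 289.2], [178.1, 317.6]] [[180.8, 205.9], [145.1, 207.3]]
  lid top [[88.1, 313.5], [161.5, 259.8], [213.4, 270.1], [143.7, 330.5]] [[126.2, 144.9], [201.8, 141.9], [201.6, 193.6], [123.7, 196.6]]
obs side bar [179.6, 325.5] [211.2, 298.6] corners [[90.8, 314.5], [160.8, 260.8], [213.9, 278.2], [147.6, 337.4]]
obs top bar [183.5, 207.9] [148.6, 209.2] corners [[126.6, 146.0], [201.3, 143.2], [203.5, 195.7], [127.2, 198.9]]
```

Lid angle at the start is about 0. The model fits both views to about 1 px with the display origin near (0.6315, 0.336), so I'm opening the lid now.

```bash
cat > lid.py <<'E'
from h import *
yaw=.041;org=np.array([.6315,.336]);c,s=np.cos(yaw),np.sin(yaw)
def H(th,dr=0):
    r=.20524+dr;a=th+.04874;x=.085-r*np.cos(a)
    return np.array([org[0]+c*x,org[1]+s*x,.073+r*np.sin(a)+.003])
E
python3 - <<'E'
from lid import *
p=H(0);q=ori(yaw,[p[0],p[1],.2]);print(p)
eoat.move_gripper(.032,25)
manip.move_ptp([p[0],p[1],.2],q)
r=manip.move_l(list(p),speed=.1,max_force=10);st(f'at {r}')
save('side','side10.png',(110,220,290,370),4.4)
if not r:
    eoat.move_gripper(0,25);o=st('grip')
    save('side','side11.png',(110,220,290,370),4.4)
E
```

```text
[0.51160458 0.33108153 0.08599944]
at False 53.11 [0.5121 0.3313 0.0866] F [0.4 1.1 0.3] w 0.0321
grip 53.62 [0.5097 0.331  0.0858] F [-5.7  1.2  2.9] w 0.0114
```

View pics/side11.png

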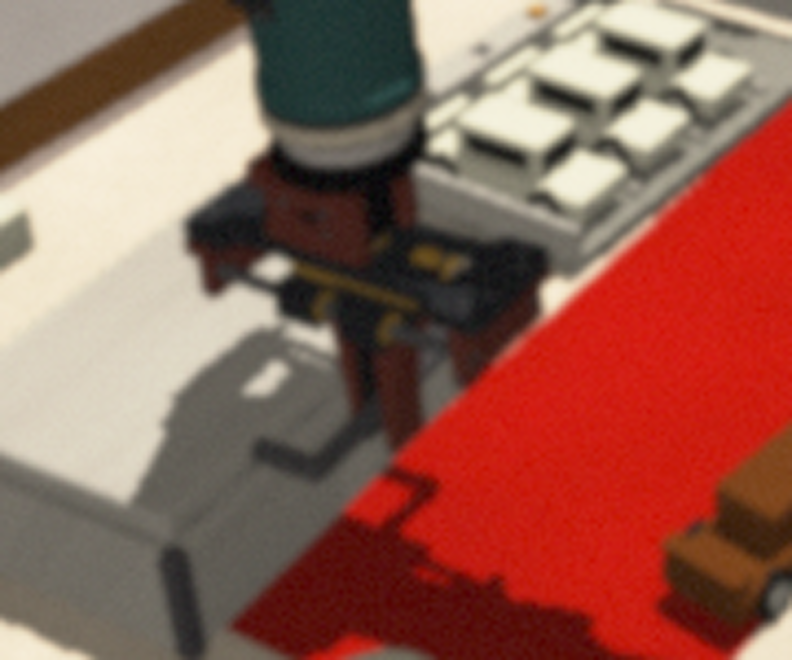

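```bash
python3 - <<'E'
from lid import *
o=manip.get_obs();c0=np.array(o["tcp_pos"])+np.array([-.0008,0,0]);h0=H(0)
dr=0
for th in np.linspace(.08,.88,11):
    t=c0+H(th,dr)-H(0)
    r=manip.move_l(list(t),speed=.06,max_force=35)
    o=manip.get_obs();F=np.array(o["ft_force"]);a=th+.0487
    rad=np.array([-np.cos(a)*c,-np.cos(a)*s,np.sin(a)]);fr=F@rad
    print(round(th,2),r,np.array(o["tcp_pos"]).round(4),F.round(1),"rad",fr.round(1),"w",round(o["grip_width"],4))
    if r: break
    if abs(fr)>8: dr+=np.clip(fr*.00015,-.0015,.0015)
im=save('side','side12.png',(80,180,300,345),3.6)
E
```

```text
0.08 False [0.5112 0.3312 0.1034] [ 1.4 -1.2  2.4] rad -1.0 w 0.0114
0.16 False [0.514  0.3313 0.1191] [2.5 0.  1.5] rad -2.2 w 0.0114
0.24 False [0.5178 0.3315 0.1347] [ 3.3 -0.3  1.5] rad -2.7 w 0.0112
0.32 False [0.5229 0.3318 0.1499] [ 4.8  1.1 -1. ] rad -4.9 w 0.0113
0.4 False [0.529  0.332  0.1647] [ 4.3  2.5 -3.1] rad -5.3 w 0.0112
0.48 False [0.5362 0.3324 0.179 ] [ 3.8  3.6 -4. ] rad -5.5 w 0.0114
0.56 False [0.5445 0.3328 0.1929] [ 1.2  4.7 -3.3] rad -3.0 w 0.0114
0.64 False [0.554  0.3333 0.2062] [-2.8  4.9 -1. ] rad 1.4 w 0.0112
0.72 False [0.5642 0.3338 0.2184] [-3.8  4.8  0.1] rad 2.7 w 0.0114
0.8 False [0.5753 0.3344 0.2299] [-6.8  4.3  2.4] rad 6.2 w 0.0113
0.88 False [0.5873 0.335  0.2405] [-7.9  5.   4.7] rad 8.4 w 0.011
```

View pics/side12.png

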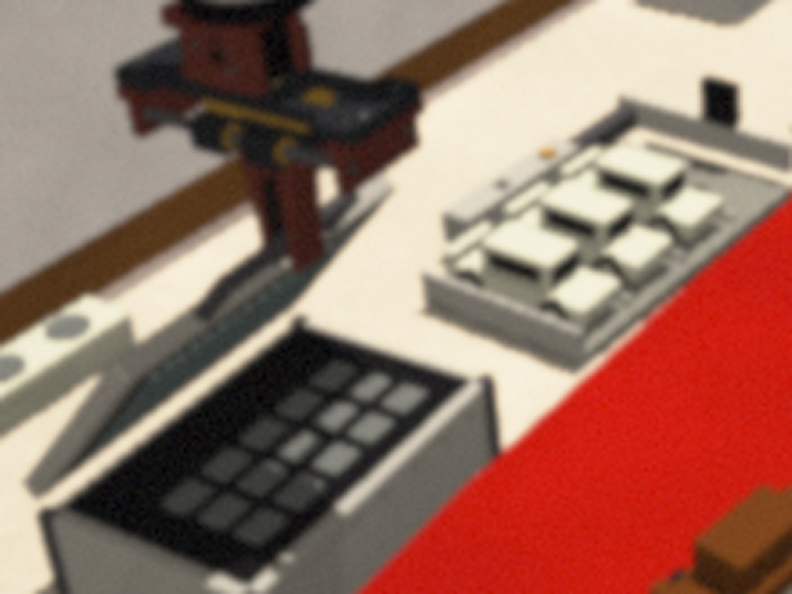

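```bash
python3 - <<'E'
from lid import *
eoat.move_gripper(.03);o=st();t=o["tcp_pos"]
manip.move_l([t[0],t[1],.36],speed=.2);st()
P=[.40,-.20,.40];
manip.move_ptp([.45,.25,.42],ori(yaw,[.45,.25,.42]))
manip.goto_joints([-1.248,0.359,1.51,0,1.272,-0.115]);st()
im=save('side','side13.png');save('top','top13.png')
print([(np.round(e["xy"],1).tolist(),round(e["conf"],2)) for n in("side","top") for e in nets.place_of("lid_handle",n)[:1]])
for th in(.75,.8,.85,.9,.95,1.0): print(th,proj("side",H(th)-[.002,0,.003]).round(1),proj("top",H(th)-[.002,0,.003]).round(1))
print([(np.round(e["xy"],1).tolist(),round(e["conf"],2)) for e in nets.place_of("car0","side")][:7])
i=cv2.imread('pics/side13.png');cv2.imwrite('pics/z13a.png',cv2.resize(i[180:345,80:360],None,fx=2.8,fy=2.8,interpolation=cv2.INTER_CUBIC))
i=cv2.imread('pics/top13.png');cv2.imwrite('pics/z13b.png',cv2.resize(i[80:290,100:450],None,fx=2.28,fy=2.28,interpolation=cv2.INTER_CUBIC))
E
```

```text
58.91 [0.5911 0.3341 0.2402] F [-0.1  0.2  0.2] w 0.0296
 59.66 [0.5906 0.3338 0.3588] F [-0.1 -0.4 -0.2] w 0.0297
 63.33 [ 0.2552 -0.5435  0.2448] F [ 0.3 -0.6 -0.3] w 0.0298
[([163.2, 247.1], 0.67), ([154.3, 175.8], 0.63)]
0.75 [[168.2 253. ]] [[152.  181.9]]
0.8 [[165.1 249.4]] [[151.2 178.8]]
0.85 [[161.9 246. ]] [[150.4 175.5]]
0.9 [[158.5 242.6]] [[149.7 172.2]]
0.95 [[155.2 239.4]] [[149.  168.7]]
1.0 [[151.7 236.3]] [[148.4 165.2]]
[([242.6, 252.4], 0.87), ([230.3, 263.5], 0.8), ([379.5, 254.2], 0.78), ([258.2, 238.6], 0.62), ([289.5, 340.7], 0.59), ([279.3, 208.6], 0.26)]
```

View pics/z13a.png

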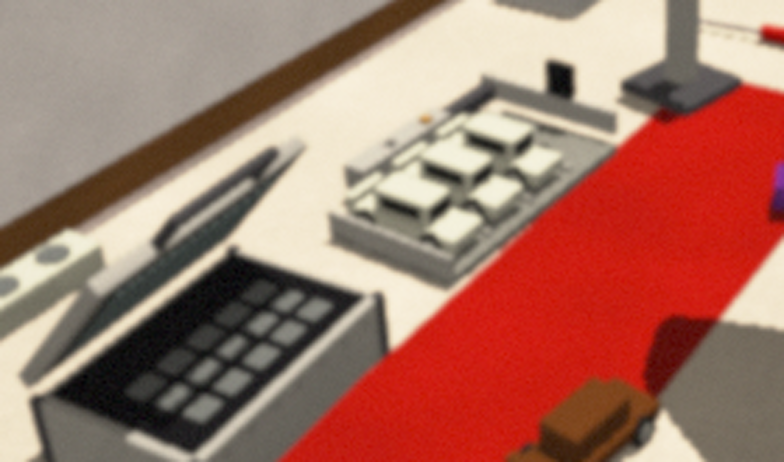

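View pics/z13b.png

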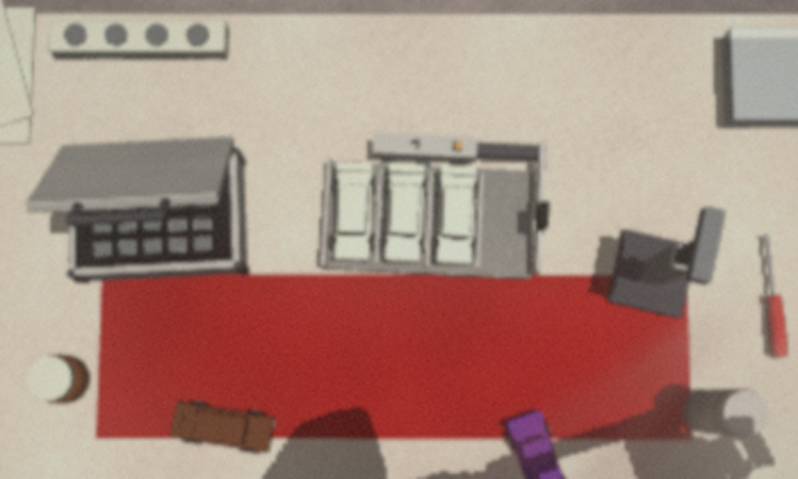

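```bash
python3 - <<'E'
from h import *
manip.pause(.3);st();job.sign_off();print('ok')
E
```

```text
63.88 [ 0.2546 -0.5438  0.2447] F [-1.  -0.2  0.2] w 0.0302
the job is handed in; nothing more can be done
ok
```

I finished every part of the job and handed it in at about 64 s of the 208 s allowed; the sign-off reports no verdict.

- **Fence:** I drew it out 26 mm until it locked. Brass shows in the outer hole in both cameras, in the final pictures too.
- **Cars:** Three white cars were on the bench, and the search of the bench showed no fourth. They stand in line in bays 2, 1 and 0, roughly 5 mm off centre at most by the pictures (the limit is 20 mm). I left the brown and purple look-alikes alone.
- **Lamp:** I raised it 25 mm until it locked. Its button faces away from both cameras, so I tested the lock by feel: it did not move up and had only 3 mm of play down.
- **Lid:** It stands at about 0.85 rad (49°) by its handle's position in the side and top pictures. The arm's position before release gave 0.88 rad. Both are within the 0.75 to 1.0 rad allowed.
- **Bystanders and arm:** The spray can, jar and screwdriver look unmoved in the last top picture. The arm is back at its start pose, clear of everything.

No check failed. The networks' handle position was about 4 px off along the bar in the top view. That does not change the lid angle.

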